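Close a membrane test cell and lock its toggle clamp over centre

TASK

The membrane is already in the test cell. Fit the loose white top plate over the two dowels so that it lies flush on the lower half of the cell, then push the toggle clamp's handle over its dead centre until it snaps home on its stop and the spindle holds the plate down. Do it by feel: never press on the plate, the fixture or the clamp with more than 25 N (a push with two fingers), and leave the other things on the bench where they are.

Things in the scene. Friction and masses are not known exactly. Their poses are not given: they have to be found in the camera images.
- fixture: Cell fixture fixed to the bench: aluminium base plate, x -115 to 110 mm, y -50 to 50 mm, top at z = 8 mm; origin on the bench, z up. At its -x end the steel lower cell half, at its +x end a hold-down toggle clamp working in the plane y = 0: riser and bracket x 28 to 108 mm, y +-22 mm, below z = 75 mm; arm pivot at x = 48, z = 63 mm, arm 20 mm wide.
- cell_seat (a point): Centre of the flat top face of the lower cell half (80 mm along x, 56 mm along y; at fixture x = -62, y = 0, z = 22 mm), axes as the fixture's. The top plate's underside centre belongs here. Two round-nosed steel dowels 8 mm in diameter stand 12.5 mm up from this face at (x, y) = (-28, -17) and (28, 17) mm; their noses taper over the last 5 mm.
- top_plate: Loose white plastic top plate, 80 mm (x) by 56 mm (y) by 18 mm thick, 0.2 kg; origin at the centre of its underside, z up. Through holes 9.5 mm in diameter at (-28, -17) and (28, 17) mm take the dowels; turned half round it fits as well. On top a steel pad in the middle (26 mm wide, 3 mm high) and two 16 mm hose ports at (28, -17) and (-28, 17) mm. Lies flat on the bench, free all round.
- tip_face (a point): Centre of the flat face of the spindle's rubber tip (17 mm in diameter), on the clamp arm. With the clamp open the arm stands up and this point is at fixture x = -10, z = 162 mm (arm end at x = 18, z = 182 mm), so the space over the cell is free for x < -14 mm. Closing swings the arm down to nearly level and the tip onto the steel pad of the plate.
- handle_end (a point): Centre of the round end of the handle's rubber grip, 14 mm thick, 43 mm long. Open: fixture x = 109, z = 133 mm, leaning back to 54 degrees above level. It moves by (95, 143), (60, 156), (40, 156), (17, 151) to (8, 149), locked, 30 degrees past upright toward -x. All to 8 mm only: the lever's setting on its hub, 70 mm down, differs from start to start. Push from behind, toward -x, near the end.
- clamp_handle (a joint): Fold angle of the toggle in rad: -1.94 open (start), 0 dead centre, 0.08 on the rigid stop (locked). Let go before 0 under load it springs back. With the plate in place the load begins about 13 mm of handle travel before 0 and peaks at 8 to 13 N if pushed within 15 mm of the end, more if lower; past 0 it snaps the last 3 mm to the stop, where force climbs 10 N per mm. Without the plate no load.
- spindle_tip (a joint): Compression of the spindle's rubber tip in m: 0 free; 0.0015 to 0.0021 when locked on the seated plate, as the spindle's setting varies unseen from start to start; 8 N per mm.
- petri: Closed petri dish, 89 mm across, 16 mm high, a bystander; origin at the centre of its underside.
- tweezers_a: Steel tweezers, 128 mm long, lying on the bench, a bystander; origin at the centre of the underside.
- weighing_bottle: Small glass weighing bottle with lid, 43 mm across, 53 mm high, a bystander; origin at the centre of its underside.
- grease: Round grease tin, 57 mm across, 41 mm high, a bystander; origin at the centre of its underside.
Things that resemble listed ones, but are neither listed nor needed, are in the scene too. What is shaped like the top_plate but blue or yellow is not meant.

How it is judged:
By the outcome, as a careful person would: the job done as asked, in the order asked, and still so for the second after the job is handed in, with the robot touching nothing.
It also fails if it takes over 62 s, if anything falls off the work surface, if the arm or the gripper's body presses on something with over 40 N, if the wrist force passes 120 N, or if a joint passes its speed limit or range.

ROBOT

A 6-joint arm with a two-finger parallel gripper is mounted at the origin on the work surface; the furniture and walls round the work are solid. World frame = base frame: x ahead of the robot, y to its left, z up, the work surface at z = 0. Lengths are in m, angles in rad, forces in N, time in s.
With the tool pointing down it reaches from about 0.25 to 0.8 m from the base axis. Payload 3.9 kg.
Tool frame: the origin (TCP) lies on the centre line of the jaws, within the pads' length; the fingertips stand 14 mm ahead of it and the grasp point (between the pads) lies 5 mm behind it; z points along the fingers, y is the line along which they close (so a half turn about z gives the same grasp; the last joint's range is limited). The gripper opens to 85 mm and grips with 20 to 120 N. Pads are 22 mm wide; open, the fingers measure 114 mm over their backs; the gripper's body (76 mm by 85 mm) begins 54 mm behind the grasp point. The pads swing forward as they close: fully open they stand 13 mm farther back than shut.
Start: joints at [-1.341, 0.26, -0.138, 1.173, 0, 1.571], TCP at [0.12, -0.511, 0.245] pointing down, gripper open.
Joint ranges: [-2.78, 2.78], [-0.83, 1.72], [-1.28, 1.37], [-1.9, 2.12], [-1.57, 1.48], [-3.14, 3.14]. Speed limits (rad/s): [2.57, 2.57, 3.14, 3.14, 3.14, 3.14].

INTERFACE

Orientations are given as a unit quaternion [w, x, y, z].
In Python, from cell import bot gives the robot as it stands.
- The arm moves only by the shell command python3 -m pendant 'ROWS' [OPENING] [FORCE]. ROWS is JSON, a list of rows, each a list of 6 numbers: the shift along the tool's x, y, z in cm, then the turn, a rotation vector about the tool's x, y, z in degrees. In form: [[x, y, z, ax, ay, az], ...]. A call has 1 to 12 rows; each row is the pose to reach, as a shift and turn from the pose commanded when the call began, along the tool's axes at that moment; what a row does not reach only later rows make up. A row lasts 1/8 s, in which the tool goes at most 62.5 mm and 10.7 degrees, less where a joint would pass 70% of its speed; a pose out of reach is approached as far as the arm can. A call with a gripper value outside its range is refused whole. OPENING is the finger opening in cm, from 0 to 8.54, set as the call begins (- or left out, the last holds). The fingers move at their own pace and stop on an object; FORCE is the grip in N (left out, the last holds). Time passes only in rows, so rows that repeat a pose let the fingers close. It gives the time, the measured TCP pose, the force, the opening and the grip force at its end, in the units of the state.
- bot.state(): the state, without advancing time (a new reading comes with each control period).
- bot.get_image(name): name is "side" or "top"; returns a dict with "image" (400x640x3 uint8, blue, green, red), "mtx" (3x3 intrinsics, pixels), "k1" (the pictures are not rectified: a ray, as slopes to the right and down, at radius r is drawn at 1 + k1 r^2 times it, then the intrinsics apply), "world_to_cam" (4x4, takes a point from world to camera coordinates). Camera axes: x right, y down, z forward; pixel columns grow to the right and rows downward; lengths in m; the calibration is good to about 2 mm. A picture is of the moment at which its call begins. There is no depth.
- bot.close_job(): hands the job in; it is judged then, once.
The state is a dict: "time": time; "joints": joint angles; "joint_vel": joint speeds; "tau": joint torques, N m; "tcp_pos": TCP position; "ee_rot": TCP orientation; "wrist_force": force on the tool from outside, world axes, zero at the start; "moment": the same for the moment, N m; "finger_gap": finger opening in m; "finger_force": force on a finger pad.
Only numpy, scipy, OpenCV 4.12 (cv2) and the standard library are available. Lean on these libraries where they do the work, as an engineer would, in place of code of your own. Each camera call takes 0.05 s, during which the arm holds its last target. There are 200 camera calls.

## Working session

There is one attempt and no reset: what is moved stays moved. The work goes in short steps, Python scripts to look and compute and a shell command to move; the robot and the scene stay as the last step left them, time stands still between calls to the robot, and variables do not carry over. Pictures are saved under pics/ and viewed, at most 10 in all, crops included, and the job is handed in when it is done.

```bash
ls; mkdir -p pics
python3 - <<'E'
from cell import bot
import cv2
print(bot.state())
for n in("top","side"):
    d=bot.get_image(n);cv2.imwrite(f"pics/{n}0.png",d["image"]);print(d["mtx"].tolist(),d["k1"],d["world_to_cam"].round(4).tolist() if hasattr(d["world_to_cam"],'round') else d["world_to_cam"])
E
```

```text
pics
{'time': 0.0, 'joints': array([-1.34096702e+00,  2.60661169e-01, -1.39410482e-01,  1.17270018e+00,
       -1.91501384e-05,  1.57080435e+00]), 'joint_vel': array([ 0.00115988, -0.00055238,  0.00065024, -0.00291954,  0.00172251,
       -0.00030716]), 'tau': array([-1.04436156e-03, -4.05679464e+01,  2.53921884e+01,  1.86685938e-02,
       -2.63669708e-04, -2.43600255e-06]), 'tcp_pos': array([ 0.11944141, -0.51053918,  0.2444612 ]), 'ee_rot': array([-9.80139339e-04,  9.93404548e-01,  1.14657875e-01, -1.22773410e-04]), 'wrist_force': array([ 0.63207002, -0.62055081,  1.40091258]), 'moment': array([-0.02163806,  0.03566499,  0.00251159]), 'finger_force': 0.0, 'finger_gap': 0.08544696830720289}
[[490.43679531260267, 0.0, 316.33483246242827], [0.0, 490.43679531260267, 199.5294507091571], [0.0, 0.0, 1.0]] -0.08125849697312514 [[-0.0216, -0.9997, -0.0111, 0.0277], [-0.9951, 0.0225, -0.0967, 0.518], [0.0969, 0.009, -0.9953, 1.4014], [0.0, 0.0, 0.0, 1.0]]
[[389.9040346640119, 0.0, 320.34990270622], [0.0, 389.9040346640119, 198.05937226996292], [0.0, 0.0, 1.0]] -0.06608782625097447 [[0.9822, -0.1872, 0.0174, -0.5395], [-0.0831, -0.5156, -0.8528, 0.1641], [0.1686, 0.8361, -0.522, 0.9191], [0.0, 0.0, 0.0, 1.0]]
```

View pics/top0.png

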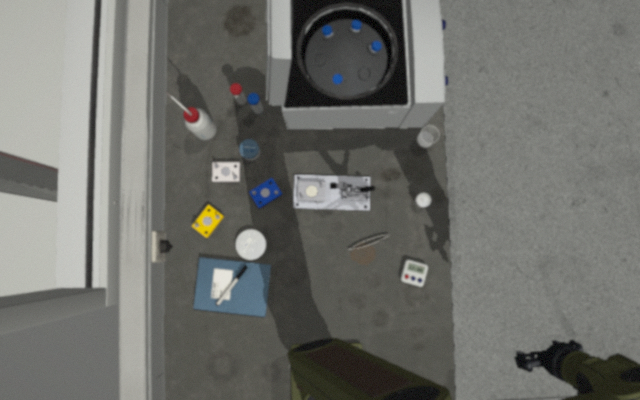

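View pics/side0.png

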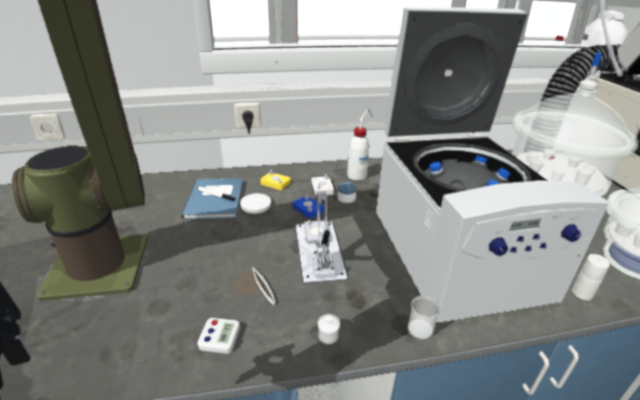

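The top view shows the white plate candidate at (226,171), blue at (265,193) and yellow at (208,220). The fixture is at (332,192) with the clamp end to the right (world -y). In the side view the white plate is at (322,186). The white notepad at (222,284) is a different thing. I'll confirm with a crop and measure.

```bash
cat > h.py <<'E'
import cv2,numpy as np
from cell import bot
def snap(n): return bot.get_image(n)
def ray(d,uv):
    uv=np.array(uv,float).reshape(-1,1,2)
    p=cv2.undistortPoints(uv,np.array(d["mtx"]),np.array([d["k1"],0,0,0.]))[:,0]
    W=np.array(d["world_to_cam"]);R,t=W[:3,:3],W[:3,3]
    return -R.T@t,np.c_[p,np.ones(len(p))]@R
def plane(d,uv,z):
    o,r=ray(d,uv);return o+r*((z-o[2])/r[:,2])[:,None]
def proj(d,P):
    W=np.array(d["world_to_cam"]);rv=cv2.Rodrigues(W[:3,:3])[0]
    return cv2.projectPoints(np.array(P,float).reshape(-1,3),rv,W[:3,3],np.array(d["mtx"]),np.array([d["k1"],0,0,0.]))[0][:,0]
def tri(d1,u1,d2,u2):
    o1,r1=ray(d1,u1);o2,r2=ray(d2,u2);r1=r1[0];r2=r2[0]
    s=np.linalg.lstsq(np.c_[r1,-r2],o2-o1,rcond=None)[0];a=o1+r1*s[0];b=o2+r2*s[1]
    return (a+b)/2,np.linalg.norm(a-b)
E
python3 - <<'E'
from h import *
d=snap("top");im=d["image"]
g=cv2.cvtColor(im,cv2.COLOR_BGR2HSV)
m=((g[...,2]>140)&(g[...,1]<60)).astype(np.uint8)
m[:, :190]=0
for c in cv2.findContours(m,cv2.RETR_EXTERNAL,cv2.CHAIN_APPROX_NONE)[0]:
    if cv2.contourArea(c)>60 and c[:,0,0].max()<450 and c[:,0,1].min()>140:
        r=cv2.minAreaRect(c);b=cv2.boxPoints(r);z=.008 if r[0][0]>285 else .018
        P=plane(d,b,z);print(np.round(r[0],1),P[:,:2].mean(0).round(4),[np.linalg.norm(P[i]-P[i-1]).round(4) for i in(0,1)],P[:,:2].round(4).tolist())
a=cv2.resize(im[150:215,200:400],None,fx=4,fy=4,interpolation=cv2.INTER_CUBIC)
s=snap("side")["image"]
b=cv2.resize(s[165:290,250:400],None,fx=2.6,fy=2.6,interpolation=cv2.INTER_CUBIC)
o=np.zeros((a.shape[0]+b.shape[0],800,3),np.uint8);o[:a.shape[0]]=a;o[a.shape[0]:,:b.shape[1]]=b
cv2.imwrite("pics/crop1.png",o);print(o.shape)
E
```

```text
[223.5 286.4] [0.2727 0.2907] [np.float64(0.0747), np.float64(0.1043)] [[0.2256, 0.334], [0.3291, 0.3216], [0.3197, 0.2471], [0.2165, 0.2599]]
[414.4 273. ] [ 0.2989 -0.2642] [np.float64(0.0674), np.float64(0.0654)] [[0.2773, -0.2221], [0.3397, -0.2416], [0.3204, -0.3064], [0.258, -0.2867]]
[250.5 244. ] [0.3937 0.2107] [np.float64(0.0871), np.float64(0.085)] [[0.4381, 0.2527], [0.4364, 0.1678], [0.3494, 0.1689], [0.351, 0.2534]]
[423.  199.5] [ 0.5132 -0.298 ] [np.float64(0.0394), np.float64(0.0402)] [[0.5138, -0.2699], [0.5414, -0.2992], [0.5125, -0.3262], [0.4851, -0.2968]]
[331.6 192.2] [ 0.5412 -0.029 ] [np.float64(0.2226), np.float64(0.0991)] [[0.4975, 0.0848], [0.5964, 0.0803], [0.5848, -0.1435], [0.4861, -0.1375]]
[225.5 171.5] [0.6086 0.283 ] [np.float64(0.0569), np.float64(0.0806)] [[0.638, 0.3233], [0.6359, 0.2427], [0.5792, 0.243], [0.5812, 0.3232]]
(585, 800, 3)
```

View pics/crop1.png

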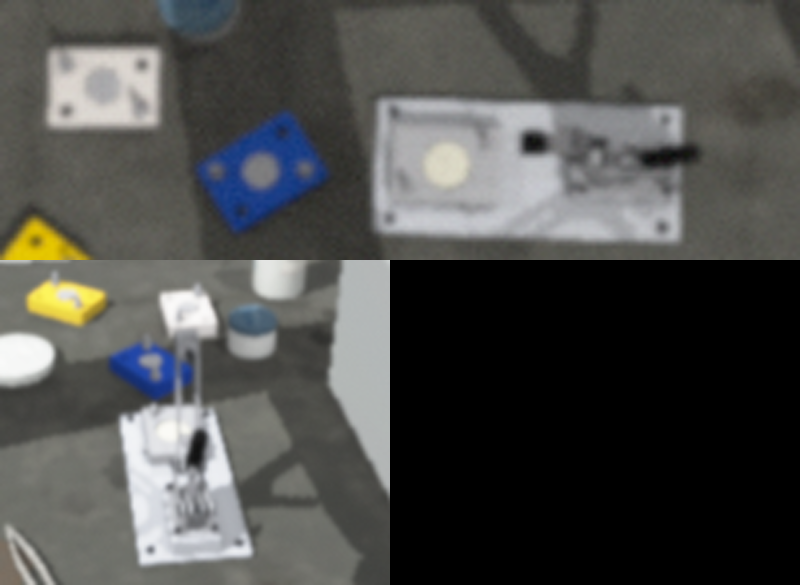

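The crop shows the white plate at top-view (226,171), with a steel pad, two ports, and holes at (235,166) and (216,177). Its measured size of 80.6 x 57 mm matches. The blue (265,193) and yellow (208,220) ones are decoys. The dowels lie lower-left and upper-right on the cell, the same as the plate's holes, so it only needs a turn of about 1.5°.

```bash
cat >> h.py <<'E'
from scipy.spatial.transform import Rotation as Ro
def go(p,yaw,tilt=None):
    s=bot.state();w,x,y,z=s["ee_rot"];R=Ro.from_quat([x,y,z,w])
    c,sn=np.cos(np.radians(yaw)),np.sin(np.radians(yaw))
    T=Ro.from_matrix(np.array([[c,sn,0],[sn,-c,0],[0,0,-1]]))
    if tilt is not None: T=T*Ro.from_euler('y',tilt,degrees=True)
    print("row",np.round(np.r_[R.inv().apply(np.array(p)-s["tcp_pos"])*100,(R.inv()*T).as_rotvec(degrees=True)],2).tolist(),"| tcp",s["tcp_pos"].round(4),"F",s["wrist_force"].round(1),"gap",round(s["finger_gap"],4),"t",s["time"])
E
python3 -c "
from h import *
go([.609,.286,.16],88.5)"
```

```text
row [65.81, -66.43, 8.56, -0.06, -0.05, -75.34] | tcp [ 0.1195 -0.5108  0.2448] F [-0.1 -0.3  0.9] gap 0.0851 t 0.2
```

```bash
python3 -m pendant '[[5,-5,0,0,0,-10],[10,-10,0,0,0,-20],[16,-16,0,0,0,-30],[21,-21,0,0,0,-40],[26,-26,0,0,0,-50],[31,-31,0,0,0,-60],[36,-36,0,0,0,-70],[41,-41,0,0,0,-75.3],[46,-46,0,0,0,-75.3],[51,-51,0,0,0,-75.3],[56,-56,0,0,0,-75.3],[61,-61,3,0,0,-75.3]]' 7.5 30
python3 -c "
from h import *
go([.609,.286,.11],88.5)"
```

```text
time: 1.7
tcp_pos: [0.5162, 0.1275, 0.2353]
ee_rot: [0.001, 0.716, 0.698, 0.001]
wrist_force: [0.2, -0.8, 1.1]
finger_gap: 0.0752
finger_force: 0.0
row [16.09, 8.84, 12.55, 0.13, -0.01, 0.0] | tcp [0.5162 0.1275 0.2353] F [ 0.2 -0.8  1.1] gap 0.0752 t 1.7
```

```bash
python3 -m pendant '[[0,0,0,0,0,0],[0,0,0,0,0,0],[0,0,0,0,0,0]]' >/dev/null
python3 -c "
from h import *
go([.609,.286,.09],88.5)"
```

```text
row [16.46, 9.04, 14.49, -0.02, 0.02, -0.11] | tcp [0.514  0.1241 0.235 ] F [ 0.5 -0.6  0.6] gap 0.0748 t 2.075
```

```bash
python3 -m pendant '[[4,2.2,2,0,0,0],[8,4.5,6,0,0,0],[12,6.6,10,0,0,0],[16.46,9.04,14.5,0,0,0],[16.46,9.04,14.5,0,0,0],[16.46,9.04,14.5,0,0,0],[16.46,9.04,14.5,0,0,0]]'
python3 - <<'E'
from h import *
go([.609,.286,.015],88.5)
d=snap("top");s=snap("side")
a=cv2.resize(d["image"][130:210,180:300],None,fx=3.3,fy=3.3,interpolation=2)
b=cv2.resize(s["image"][100:220,270:390],None,fx=3.3,fy=3.3,interpolation=2)
o=np.zeros((396,800,3),np.uint8);o[:264,:396]=a;o[:,400:796]=b;cv2.imwrite("pics/c2.png",o)
E
```

```text
time: 2.95
tcp_pos: [0.61, 0.2861, 0.092]
ee_rot: [0.0, 0.717, 0.697, 0.001]
wrist_force: [0.2, 1.1, -0.2]
finger_gap: 0.075
finger_force: 0.0
row [-0.02, -0.11, 7.69, 0.12, -0.05, -0.13] | tcp [0.61   0.2861 0.092 ] F [ 0.2  1.1 -0.2] gap 0.075 t 2.95
```

View pics/c2.png

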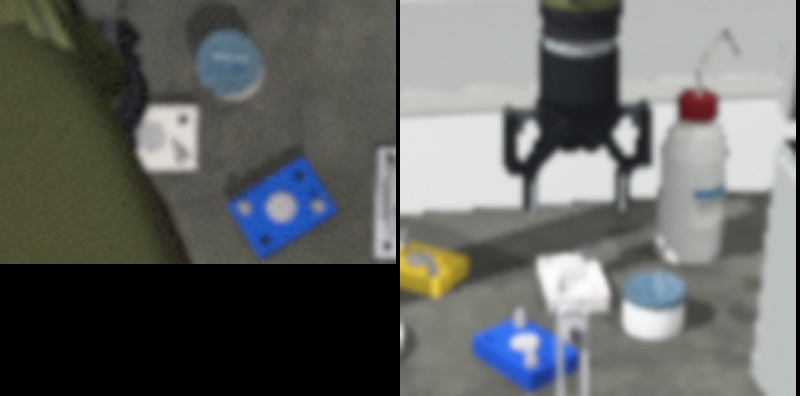

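The gripper is above the white plate (crop at 165,135) and clear of the grease tin (crop 228,65). Descending and gripping.

```bash
python3 -m pendant '[[0,-0.1,3,0,0,0],[0,-0.1,5.5,0,0,0],[0,-0.1,6.8,0,0,0],[0,-0.1,7.3,0,0,0],[0,-0.1,7.6,0,0,0],[0,-0.1,7.6,0,0,0],[0,-0.1,7.6,0,0,0]]'
python3 -m pendant '[[0,0,0,0,0,0],[0,0,0,0,0,0],[0,0,0,0,0,0],[0,0,0,0,0,0],[0,0,0,0,0,0]]' 5 30
```

```text
time: 3.92
tcp_pos: [0.609, 0.2876, 0.0145]
ee_rot: [0.0, 0.716, 0.698, 0.001]
wrist_force: [-1.0, -0.2, 0.6]
finger_gap: 0.0751
finger_force: 0.0
time: 4.55
tcp_pos: [0.6088, 0.2876, 0.0143]
ee_rot: [0.0, 0.716, 0.698, 0.0]
wrist_force: [-0.3, 1.2, 5.1]
finger_gap: 0.0552
finger_force: 33.6
```

```bash
python3 -m pendant '[[0,0,-2,0,0,0],[0,0,-5,0,0,0],[0,0,-9,0,0,0],[0,0,-12,0,0,0],[0,0,-12,0,0,0],[0,0,-12,0,0,0]]'
python3 - <<'E'
from h import *
d=snap("top");im=d["image"]
print("membrane",plane(d,[[311.75,191.25]],.022))
s=snap("side")
g=cv2.cvtColor(s["image"],cv2.COLOR_BGR2HSV)
go([.5445,.095,.094],87.05)
go([.5445,.035,.094],87.05)
b=cv2.resize(s["image"][90:290,250:410],None,fx=3,fy=3,interpolation=2)
cv2.imwrite("pics/c3.png",b)
E
```

```text
time: 5.3
tcp_pos: [0.6074, 0.2868, 0.1316]
ee_rot: [-0.0, 0.717, 0.698, -0.001]
wrist_force: [-0.9, 0.2, -3.2]
finger_gap: 0.0549
finger_force: 32.9
membrane [[0.54344145 0.02917465 0.022     ]]
row [-19.32, -5.72, 3.78, -0.22, 0.12, 1.42] | tcp [0.607  0.2867 0.1312] F [-0.4  0.1 -2.3] gap 0.0555 t 5.4
row [-25.32, -5.56, 3.79, -0.22, 0.12, 1.42] | tcp [0.607  0.2867 0.1312] F [-0.4  0.1 -2.3] gap 0.0555 t 5.4
```

View pics/c3.png

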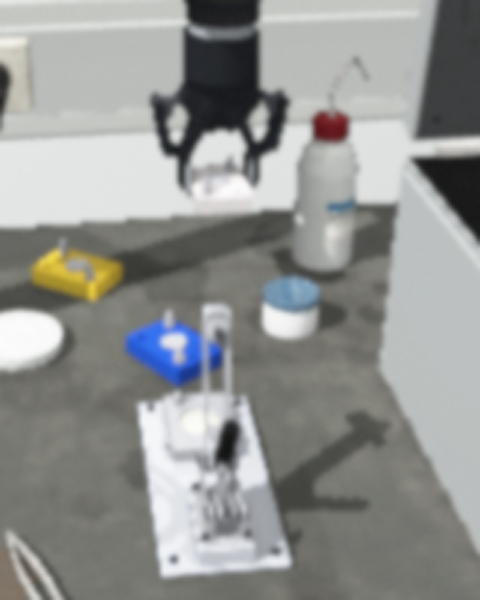

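The plate is held level at crop (222,190), and the bystanders are undisturbed. Moving to a hover short of the cell.

```bash
python3 -m pendant '[[-5,-1.2,0,0,0,0],[-11,-2.5,0,0,0,1.4],[-16,-4,0,0,0,1.4],[-20,-5,1,0,0,1.4],[-22.5,-5.5,2,0,0,1.4],[-24.3,-5.6,3.2,0.2,-0.1,1.4],[-24.3,-5.6,3.2,-0.2,0.1,1.4],[-24.3,-5.6,3.2,-0.2,0.1,1.4],[-24.3,-5.6,3.2,-0.2,0.1,1.4]]'
python3 - <<'E'
from h import *
d=snap("top");s=snap("side")
go([.544,.035,.06],87.05)
a=cv2.resize(s["image"][140:260,270:370],None,fx=5,fy=5,interpolation=2)[:600]
b=cv2.resize(d["image"][160:225,270:390],None,fx=3,fy=3,interpolation=2)[:,:300]
o=np.zeros((600,800,3),np.uint8);o[:,:500]=a;o[:195,500:800]=b;cv2.imwrite("pics/c4.png",o)
E
```

```text
time: 6.52
tcp_pos: [0.5467, 0.047, 0.1021]
ee_rot: [0.001, 0.725, 0.689, 0.002]
wrist_force: [0.4, -0.4, -2.0]
finger_gap: 0.0548
finger_force: 32.9
row [-1.2, -0.21, 4.21, 0.25, -0.12, 0.09] | tcp [0.5466 0.0468 0.1021] F [-0.5 -0.1 -2.1] gap 0.0549 t 6.625
```

View pics/c4.png

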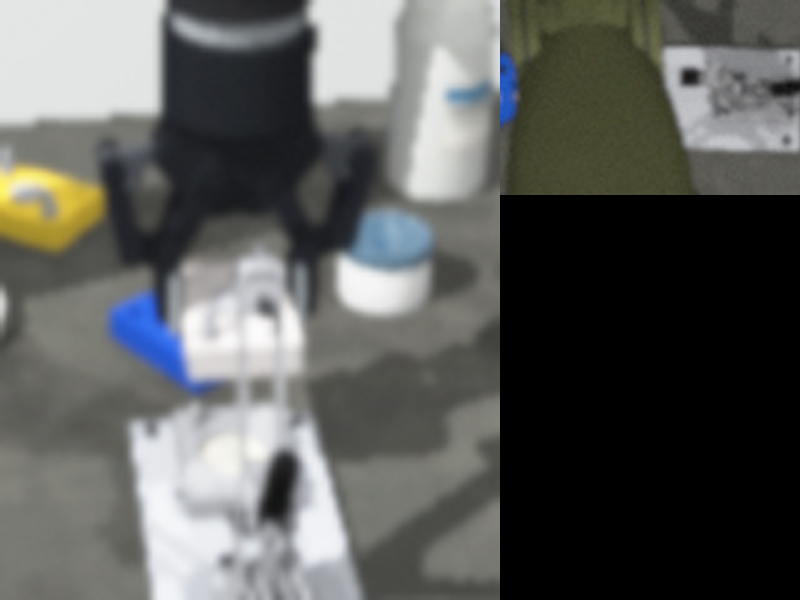

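The plate hovers over and behind the cell. Its front lower corners are at crop (193,377) and (303,374). The cell's top is visible from (180,408) to (180,500), with the rear-left dowel near (190,408). Now sub-pixel edges.

```bash
cat >> h.py <<'E'
XF=np.array([-.0515,-.9987,0]);YF=np.array([.9987,-.0515,0]);SEAT=np.array([.544,.030,.022]);F0=SEAT+.062*XF-[0,0,.022]
def fx(x,y,z): return F0+x*XF*1e-3+y*YF*1e-3+np.array([0,0,z*1e-3])
def edge(im,p,q,sgn):
    """strongest brightness step along pixel segment p->q (sgn +1 rising,-1 falling), subpixel"""
    p,q=np.array(p,float),np.array(q,float);n=int(np.linalg.norm(q-p)*5)+1;t=np.linspace(0,1,n)
    P=(p+(q-p)*t[:,None]).astype(np.float32)
    g=cv2.remap(cv2.GaussianBlur(cv2.cvtColor(im,cv2.COLOR_BGR2GRAY),(3,3),0).astype(np.float32),P[:,:1],P[:,1:],1)[:,0]
    k=np.gradient(np.convolve(np.pad(g,3,'edge'),np.ones(7)/7,'valid'))*sgn;i=k.argmax();w=k[max(0,i-5):i+6].clip(0)
    j=(w*np.arange(max(0,i-5),max(0,i-5)+len(w))).sum()/w.sum();return p+(q-p)*j/(n-1)
E
python3 - <<'E'
from h import *
s=snap("side");im=s["image"];st=bot.state()
zb=st["tcp_pos"][2]-.0143
B=np.array([edge(im,(u,209),(u,221),-1) for u in (311,313,315,327,328)])
print("bottom",B.round(1).tolist())
L=np.array([edge(im,(302,v),(313,v),1) for v in (209,211,213)]);Rr=np.array([edge(im,(326,v),(336,v),-1) for v in(209,211,213)])
print("L",L.round(1).tolist(),"R",Rr.round(1).tolist())
P=plane(s,B,zb);print("front edge world",P.round(4).tolist())
rel=(P-st["tcp_pos"])
print("front edge along XF from tcp mm",(rel@XF*1e3).round(1), "expect 40-4.6=35.4(+45?)")
# base left and back edges in side view
for v in (228,): print("base back y-edge", [ (plane(s,[e],.008)-F0)[0]@np.c_[XF,YF]*1e3 for e in [edge(im,(u,216),(u,230),1) for u in (299.5,)]])
for v in (235,245,255): 
    e=edge(im,(288,v),(305,v),1);q=plane(s,[e],.008)[0]-F0;print("left",e.round(1),q@XF*1e3,q@YF*1e3)
for n,p in dict(bl=(-115,-50,8),br=(-115,50,8),fl=(-102,-28,22),fr=(-102,28,22),nl=(-22,-28,22),nr=(-22,28,22),dow=(-90,-17,34.5),dow2=(-34,17,34.5)).items():
    u=proj(s,fx(*p))[0];print(n,((u-[270,140])*5).round(0))
E
```

```text
bottom [[311.0, 215.6], [313.0, 215.2], [315.0, 215.2], [327.0, 214.4], [328.0, 214.4]]
L [[306.2, 209.0], [306.2, 211.0], [306.6, 213.0]] R [[330.2, 209.0], [330.2, 211.0], [330.2, 213.0]]
front edge world [[0.525, 0.0043, 0.0878], [0.5302, 0.005, 0.0878], [0.5351, 0.0043, 0.0878], [0.5652, 0.003, 0.0878], [0.5677, 0.0026, 0.0878]]
front edge along XF from tcp mm [43.4 42.5 43.  42.7 43. ] expect 40-4.6=35.4(+45?)
base back y-edge [array([-101.9614115 ,  -40.96447499])]
left [296.8 235. ] -65.83175176481308 -51.374787889309225
left [298.2 245. ] -23.26559594997829 -51.574651385800486
left [299.6 255. ] 16.489181483583767 -51.61179430284972
bl [129. 421.]
br [309. 410.]
fl [171. 411.]
fr [273. 405.]
nl [187. 501.]
nr [296. 494.]
dow [194. 404.]
dow2 [272. 462.]
```

Run:
```python
from h import *
s=snap("side");im=s["image"];st=bot.state();T=st["tcp_pos"];zb=T[2]-.0143
f=lambda e,z:((lambda q:(round(q@XF*1e3,1),round(q@YF*1e3,1)))(plane(s,[e],z)[0]-F0))
for u in (297.5,298,303,304,305): 
    e=edge(im,(u,218),(u,229),1);print("back",e.round(2),f(e,.008))
for v in (231,234,238,245,250):
    print(v,"L",f(edge(im,(288,v),(304,v),1),.008),"R",f(edge(im,(330,v),(350,v),-1),.008))
q=T-F0;print("tcp in fixture",q@XF*1e3,q@YF*1e3)
for v in(209,211,213):
    zz=zb+.002+(213-v)*.0026
    print("plate L/R",f(edge(im,(302,v),(313,v),1),zz),f(edge(im,(326,v),(336,v),-1),zz))
b=cv2.resize(im[190:260,285:355],None,fx=8,fy=8,interpolation=2);cv2.imwrite("pics/c5.png",b)
```

```text
back [297.5  223.77] (np.float64(-116.7), np.float64(-45.1))
back [298.   223.78] (np.float64(-116.5), np.float64(-43.8))
back [303.  223.2] (np.float64(-117.8), np.float64(-29.8))
back [304.   222.77] (np.float64(-119.5), np.float64(-26.9))
back [305.   221.79] (np.float64(-123.9), np.float64(-23.7))
231 L (np.float64(-83.9), np.float64(-52.5)) R (np.float64(-72.3), np.float64(49.8))
234 L (np.float64(-70.2), np.float64(-51.1)) R (np.float64(-58.7), np.float64(50.1))
238 L (np.float64(-52.8), np.float64(-51.6)) R (np.float64(-41.2), np.float64(49.7))
245 L (np.float64(-23.3), np.float64(-51.6)) R (np.float64(-11.7), np.float64(49.0))
250 L (np.float64(-3.1), np.float64(-51.8)) R (np.float64(8.5), np.float64(48.0))
tcp in fixture -78.65871383900334 1.4528770166265181
plate L/R (np.float64(-47.6), np.float64(-29.2)) (np.float64(-41.0), np.float64(31.0))
plate L/R (np.float64(-46.4), np.float64(-28.4)) (np.float64(-39.8), np.float64(31.0))
plate L/R (np.float64(-45.1), np.float64(-27.1)) (np.float64(-38.6), np.float64(30.9))
```

View pics/c5.png

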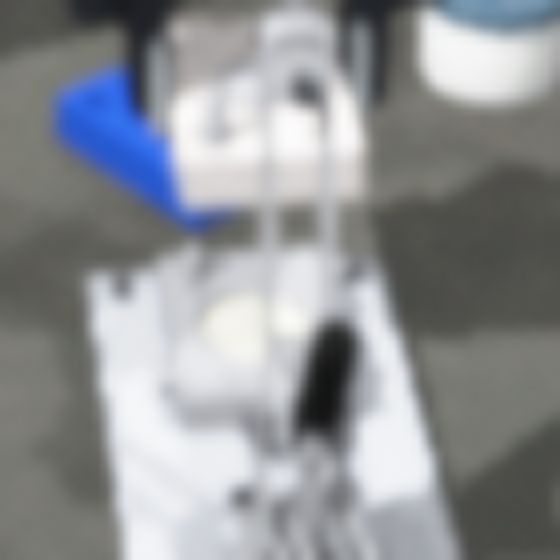

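```bash
python3 -c "
from h import *
go([.5434,.0332,.056],87.0)"
```

```text
row [-1.36, -0.24, 4.6, 0.23, -0.11, 0.12] | tcp [0.5463 0.0466 0.102 ] F [-1.2  0.5 -2.5] gap 0.0552 t 6.725
```

```bash
python3 -m pendant '[[-0.7,-0.24,1,0.2,-0.1,0.1],[-1.36,-0.24,2.5,0.2,-0.1,0.1],[-1.36,-0.24,4,0.2,-0.1,0.1],[-1.36,-0.24,4.6,0.2,-0.1,0.1],[-1.36,-0.24,4.6,0.2,-0.1,0.1],[-1.36,-0.24,4.6,0.2,-0.1,0.1],[-1.36,-0.24,4.6,0.2,-0.1,0.1],[-1.36,-0.24,4.6,0.2,-0.1,0.1]]'
python3 -c "
from h import *
go([.5434,.0332,.050],87.0)"
```

```text
time: 7.72
tcp_pos: [0.5434, 0.0327, 0.0561]
ee_rot: [0.0, 0.726, 0.688, 0.0]
wrist_force: [-0.3, 0.3, -1.6]
finger_gap: 0.0549
finger_force: 32.9
row [0.05, -0.0, 0.61, 0.05, -0.01, -0.03] | tcp [0.5434 0.0327 0.0561] F [-0.3  0.3 -1.6] gap 0.0549 t 7.725
```

```bash
python3 -m pendant '[[0.05,0,0.4,0,0,0],[0.05,0,0.6,0,0,0],[0.05,0,0.7,0,0,0],[0.05,0,0.8,0,0,0],[0.05,0,0.8,0,0,0]]'
python3 -m pendant '[[0,0,0.1,0,0,0],[0,0,0.2,0,0,0],[0,0,0.2,0,0,0]]'
python3 -c "
from h import *
s=bot.state();print(s['tcp_pos'],s['wrist_force'],s['moment'])"
```

```text
time: 8.35
tcp_pos: [0.543, 0.0331, 0.0476]
ee_rot: [-0.0, 0.726, 0.688, -0.0]
wrist_force: [-0.1, 0.2, -2.9]
finger_gap: 0.0554
finger_force: 32.9
time: 8.72
tcp_pos: [0.5431, 0.0331, 0.0457]
ee_rot: [-0.0, 0.726, 0.688, 0.0]
wrist_force: [0.5, 0.6, -3.0]
finger_gap: 0.0552
finger_force: 32.9
[0.54311608 0.03309376 0.04570047] [ 0.47056276  0.55968624 -3.00482278] [-0.00918375 -0.00495058  0.02079807]
```

Already 3 mm below the dowel tips with no contact, so the noses are in the holes. Continuing in small steps.

```bash
python3 -m pendant '[[0,0,0.1,0,0,0],[0,0,0.2,0,0,0],[0,0,0.2,0,0,0]]'
python3 -m pendant '[[0,0,0.1,0,0,0],[0,0,0.2,0,0,0],[0,0,0.2,0,0,0]]'
python3 -c "
from h import *
s=bot.state();print(s['tcp_pos'],s['wrist_force'],s['moment'])"
```

```text
time: 9.1
tcp_pos: [0.5438, 0.0336, 0.0439]
ee_rot: [0.0, 0.726, 0.688, 0.001]
wrist_force: [1.9, 1.6, -0.8]
finger_gap: 0.0551
finger_force: 33.0
time: 9.48
tcp_pos: [0.5438, 0.0337, 0.0419]
ee_rot: [-0.0, 0.726, 0.688, 0.001]
wrist_force: [2.8, 4.5, 0.2]
finger_gap: 0.0553
finger_force: 33.2
[0.5437868  0.0336659  0.04192873] [2.78853939 4.52859714 0.18269243] [ 0.98260692 -0.43940153 -0.12721726]
```

```bash
python3 -m pendant '[[0.07,0.04,0,0,0,0],[0.07,0.04,0,0,0,0],[0.07,0.04,0.1,0,0,0],[0.07,0.04,0.1,0,0,0]]'
python3 -c "
from h import *
s=bot.state();print(s['tcp_pos'],s['wrist_force'],s['moment'])"
```

```text
time: 9.98
tcp_pos: [0.5438, 0.0338, 0.0407]
ee_rot: [0.0, 0.726, 0.688, 0.0]
wrist_force: [3.1, 2.6, -0.1]
finger_gap: 0.0554
finger_force: 33.2
[0.54377304 0.03383643 0.04074818] [ 3.14051496  2.58100014 -0.07375538] [ 0.83381003 -0.45921045 -0.09298616]
```

```bash
python3 -m pendant '[[0.05,0.06,0,0,0,0],[0.05,0.06,0,0,0,0],[0.05,0.06,0.1,0,0,0],[0.05,0.06,0.2,0,0,0],[0.05,0.06,0.2,0,0,0]]'
python3 -c "
from h import *
s=bot.state();print(s['tcp_pos'],s['wrist_force'],s['moment'])"
```

```text
time: 10.6
tcp_pos: [0.5438, 0.0341, 0.0385]
ee_rot: [-0.0, 0.726, 0.688, -0.0]
wrist_force: [1.6, 1.7, -1.4]
finger_gap: 0.055
finger_force: 33.0
[0.54384687 0.03414246 0.03846918] [ 1.64006221  1.71960394 -1.44032527] [ 0.42643577 -0.28342662 -0.07572058]
```

```bash
python3 -m pendant '[[0.03,0.04,0.1,0,0,0],[0.03,0.04,0.15,0,0,0],[0.03,0.04,0.2,0,0,0],[0.03,0.04,0.2,0,0,0]]'
python3 -m pendant '[[0,0,0.05,0,0,0],[0,0,0.05,0,0,0]]'
python3 -c "
from h import *
s=bot.state();print(s['tcp_pos'],s['wrist_force'],s['moment'])"
```

```text
time: 11.1
tcp_pos: [0.5441, 0.0343, 0.0365]
ee_rot: [-0.0, 0.726, 0.688, -0.0]
wrist_force: [-0.4, 0.9, -1.9]
finger_gap: 0.0551
finger_force: 32.9
time: 11.35
tcp_pos: [0.5441, 0.0343, 0.0363]
ee_rot: [-0.0, 0.726, 0.688, -0.0]
wrist_force: [-1.0, 0.3, 2.3]
finger_gap: 0.0551
finger_force: 33.3
[0.54412714 0.03431653 0.03634784] [-1.04149985  0.32760197  2.30238497] [0.0603416  0.26259669 0.00449054]
```

Floor reached at exactly the predicted 36.3 mm. A light press, then release and rise straight up.

```bash
python3 -m pendant '[[0,0,0.04,0,0,0],[0,0,0.04,0,0,0]]'
python3 -m pendant '[[0,0,0,0,0,0],[0,0,0,0,0,0],[0,0,-0.1,0,0,0],[0,0,-0.1,0,0,0]]' 7.5
python3 -m pendant '[[0,0,-1,0,0,0],[0,0,-3,0,0,0],[0,0,-7,0,0,0],[0,0,-12,0,0,0],[0,0,-18,0,0,0],[4,0,-22,0,0,0],[8,-1,-22,0,0,0],[12,-2,-22,0,0,0],[12,-3,-22,0,0,0],[12,-3,-22,0,0,0]]'
python3 - <<'E'
from h import *
d=snap("top");s=snap("side")
a=cv2.resize(s["image"][140:260,270:370],None,fx=5,fy=5,interpolation=2)[:600]
b=cv2.resize(d["image"][160:225,285:385],None,fx=3,fy=3,interpolation=2)[:,:300]
o=np.zeros((600,800,3),np.uint8);o[:,:500]=a;o[:195,500:800]=b;cv2.imwrite("pics/c6.png",o)
E
```

```text
time: 11.6
tcp_pos: [0.5441, 0.0343, 0.0363]
ee_rot: [-0.0, 0.726, 0.688, -0.0]
wrist_force: [-3.1, -0.2, 4.7]
finger_gap: 0.0551
finger_force: 33.7
time: 12.1
tcp_pos: [0.5447, 0.0345, 0.0369]
ee_rot: [0.0, 0.726, 0.688, 0.0]
wrist_force: [0.0, -0.1, 0.1]
finger_gap: 0.0751
finger_force: 0.0
time: 13.35
tcp_pos: [0.5201, 0.1557, 0.2573]
ee_rot: [0.0, 0.725, 0.688, -0.0]
wrist_force: [-0.1, -0.6, -0.4]
finger_gap: 0.075
finger_force: 0.0
```

View pics/c6.png

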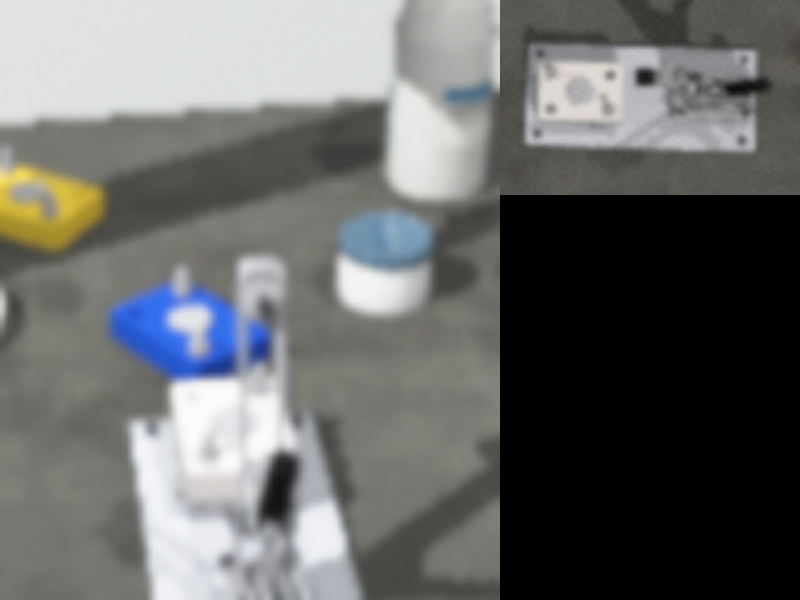

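The plate is seated: in the top crop (578,91) it sits squarely on the lower half. The handle end is at top px ≈(374,188), side px ≈(328,231). Triangulating it.

```bash
sed -i 's/SEAT=np.array(\[.544,.030,.022\])/SEAT=np.array([.544,.0316,.022])/' h.py
python3 - <<'E'
from h import *
d=snap("top");s=snap("side")
def blob(d,x0,y0,x1,y1):
    g=cv2.cvtColor(d["image"],6);m=np.zeros_like(g);m[y0:y1,x0:x1]=g[y0:y1,x0:x1]<60
    n,l,st,c=cv2.connectedComponentsWithStats(m);i=1+st[1:,4].argmax();p=np.argwhere(l==i)[:,::-1].astype(float)
    return p,st[i],c[i]
pt,a,c=blob(d,355,175,385,200);print(a,c)
ps,b,e=blob(s,315,220,340,250);print(b,e)
ct=tri(d,c,s,e);print("grip centre",ct)
et=pt[pt[:,0]>pt[:,0].max()-1.5].mean(0);es=ps[ps[:,1]<ps[:,1].min()+1.5].mean(0);print(et,es)
P=tri(d,et,s,es);print("end",P)
for Q in(ct[0],P[0]):
    q=Q-F0;print("fixture",(q@XF*1e3).round(1),(q@YF*1e3).round(1),(q[2]*1e3).round(1))
print(proj(d,fx(109,0,133)),proj(s,fx(109,0,133)))
go(fx(150,0,257),87)
E
```

```text
[360 186  15   6  63] [367.19047619 188.71428571]
[323 232   6  12  52] [325.48076923 237.5       ]
grip centre (array([ 0.53567435, -0.12392621,  0.11487095]), np.float64(0.0013030198046515456))
[373.375 188.   ] [326.5 232.5]
end (array([ 0.53438373, -0.13826644,  0.13898168]), np.float64(0.0013378892483818002))
fixture 93.7 -0.3 114.9
fixture 108.1 -0.9 139.0
[[373.445265 188.207703]] [[327.20240637 234.95601201]]
row [-33.4, 3.0, -0.0, 0.02, 0.0, -0.12] | tcp [0.5213 0.155  0.257 ] F [ 0.2 -0.5  0.5] gap 0.0755 t 13.55
```

```bash
python3 -m pendant '[[-5,0.5,0,0,0,0],[-10,1,0,0,0,0],[-16,1.5,0,0,0,0],[-22,2,0,0,0,0],[-28,2.5,0,0,0,0],[-33.4,3,0,0,0,0],[-33.4,3,0,0,0,0],[-33.4,3,0,0,0,0],[-33.4,3,4,0,0,0],[-33.4,3,8,0,0,0],[-33.4,3,11.8,0,0,0],[-33.4,3,11.8,0,0,0]]' 0 40
python3 -m pendant '[[0,0,0,0,0,0],[0,0,0,0,0,0]]'
python3 -c "
from h import *
go(fx(128,0,139),87)"
```

```text
time: 15.05
tcp_pos: [0.5306, -0.1768, 0.1362]
ee_rot: [-0.003, 0.725, 0.689, -0.002]
wrist_force: [0.1, -0.4, -0.4]
finger_gap: -0.0001
finger_force: 0.0
time: 15.3
tcp_pos: [0.5348, -0.1793, 0.1409]
ee_rot: [0.002, 0.725, 0.688, 0.001]
wrist_force: [-0.1, 0.7, 0.6]
finger_gap: 0.0004
finger_force: 0.0
row [2.11, -0.17, 0.19, 0.21, 0.05, 0.0] | tcp [ 0.5348 -0.1793  0.1409] F [-0.1  0.7  0.6] gap 0.0004 t 15.3
```

```bash
python3 -m pendant '[[0.8,-0.1,0.1,0.2,0,0],[1.5,-0.1,0.2,0.2,0,0],[2,-0.1,0.2,0.2,0,0],[2.3,-0.1,0.2,0.2,0,0],[2.3,-0.1,0.2,0.2,0,0]]'
python3 -m pendant '[[0.3,0,0,0,0,0],[0.6,0,0,0,0,0],[0.8,0,0,0,0,0],[0.8,0,0,0,0,0]]'
python3 -c "
from h import *
s=bot.state();q=s['tcp_pos']-F0;print((q@XF).round(4),(q@YF).round(4),q[2],s['wrist_force'])"
```

```text
time: 15.92
tcp_pos: [0.5335, -0.1559, 0.1368]
ee_rot: [-0.001, 0.725, 0.688, -0.001]
wrist_force: [0.4, -0.7, -0.7]
finger_gap: -0.0002
finger_force: 0.0
time: 16.42
tcp_pos: [0.5343, -0.1498, 0.1376]
ee_rot: [0.0, 0.726, 0.688, -0.002]
wrist_force: [-1.4, -4.9, 2.8]
finger_gap: -0.0002
finger_force: 2.4
0.1196 -0.0003 0.137631286678721 [-1.40132032 -4.91048694  2.80731397]
```

```bash
python3 -m pendant '[[0.3,0,-0.4,0,0,0],[0.7,0,-0.8,0,0,0],[1.1,0,-1.1,0,0,0],[1.4,0,-1.3,0,0,0],[1.8,0,-1.5,0,0,0],[2,0,-1.6,0,0,0]]'
python3 -c "
from h import *
s=bot.state();q=s['tcp_pos']-F0;print((q@XF).round(4),(q@YF).round(4),q[2],s['wrist_force'])"
```

```text
time: 17.18
tcp_pos: [0.5348, -0.1276, 0.1527]
ee_rot: [-0.002, 0.725, 0.688, -0.001]
wrist_force: [0.1, 0.2, -0.7]
finger_gap: 0.0
finger_force: 0.0
0.0974 -0.001 0.15272764326728616 [ 0.09871846  0.19514603 -0.73237342]
```

```bash
python3 -m pendant '[[0.3,0,-0.1,0,0,0],[0.6,0,-0.2,0,0,0],[0.9,0,-0.3,0,0,0]]'
python3 - <<'E'
from h import *
s=bot.state();q=s['tcp_pos']-F0;print((q@XF).round(4),(q@YF).round(4),q[2],s['wrist_force'])
a=snap("side");b=cv2.resize(a["image"][120:270,260:400],None,fx=4,fy=4,interpolation=2);cv2.imwrite("pics/c7.png",b)
E
```

```text
time: 17.55
tcp_pos: [0.5354, -0.119, 0.1558]
ee_rot: [-0.001, 0.726, 0.688, -0.001]
wrist_force: [0.3, 0.0, -0.1]
finger_gap: -0.0001
finger_force: 0.0
0.0888 -0.0008 0.15580662158484843 [ 0.25265273  0.03396486 -0.14097819]
```

View pics/c7.png

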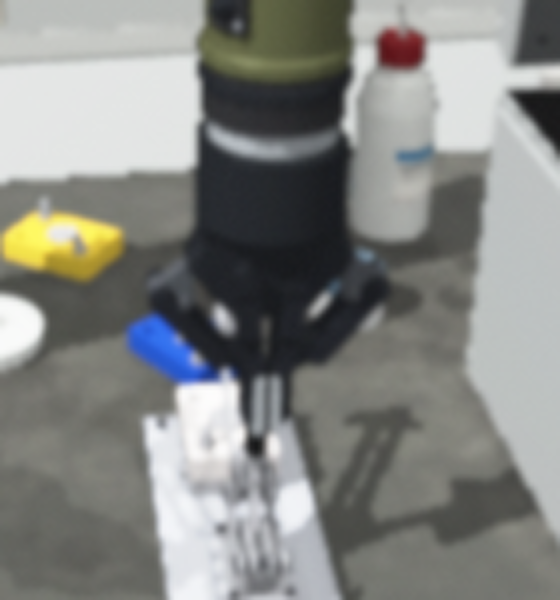

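The arm is down out of view and the grip (black, crop 256,445) shows ahead of and below the fingertips, so the handle coasted ahead. Continuing to follow it.

```bash
python3 -m pendant '[[0.4,0,-0.1,0,0,0],[0.8,0,-0.2,0,0,0],[1.2,0,-0.3,0,0,0],[1.6,0,-0.4,0,0,0],[2,0,-0.45,0,0,0],[2.4,0,-0.5,0,0,0],[2.6,0,-0.5,0,0,0]]'
python3 -c "
from h import *
s=bot.state();q=s['tcp_pos']-F0;print((q@XF).round(4),(q@YF).round(4),q[2],s['wrist_force'])"
```

```text
time: 18.48
tcp_pos: [0.5369, -0.093, 0.1608]
ee_rot: [-0.001, 0.725, 0.688, -0.001]
wrist_force: [-0.4, -0.0, -0.2]
finger_gap: 0.0001
finger_force: 0.0
0.0628 -0.0007 0.16081725716957707 [-0.44836132 -0.01376646 -0.23559509]
```

```bash
python3 -m pendant '[[0.3,0,0,0,0,0],[0.6,0,0,0,0,0],[0.9,0,0,0,0,0],[1.2,0,0,0,0,0],[1.4,0,0,0,0,0]]'
python3 -m pendant '[[0.2,0,0.05,0,0,0],[0.4,0,0.1,0,0,0],[0.4,0,0.1,0,0,0]]'
python3 -c "
from h import *
s=bot.state();q=s['tcp_pos']-F0;print((q@XF).round(4),(q@YF).round(4),q[2],s['wrist_force'])"
```

```text
time: 19.1
tcp_pos: [0.5376, -0.0791, 0.1608]
ee_rot: [-0.001, 0.726, 0.688, -0.001]
wrist_force: [0.0, 0.7, -0.2]
finger_gap: 0.0
finger_force: 0.0
time: 19.48
tcp_pos: [0.5378, -0.0752, 0.1597]
ee_rot: [-0.001, 0.726, 0.688, -0.001]
wrist_force: [-0.2, -0.6, 0.2]
finger_gap: -0.0003
finger_force: 0.0
0.045 -0.0007 0.15974909213641725 [-0.16386183 -0.56096028  0.19434197]
```

```bash
python3 -m pendant '[[0.15,0,0.05,0,0,0],[0.3,0,0.1,0,0,0],[0.3,0,0.1,0,0,0]]' | grep -E "pos|wrist"
python3 -m pendant '[[0.15,0,0.05,0,0,0],[0.3,0,0.1,0,0,0],[0.3,0,0.1,0,0,0]]'| grep -E "pos|wrist"
```

```text
tcp_pos: [0.538, -0.0722, 0.1588]
wrist_force: [-1.6, -0.2, 0.4]
tcp_pos: [0.5383, -0.0697, 0.1581]
wrist_force: [-0.4, -1.6, 2.8]
```

```bash
python3 -m pendant '[[0.1,0,0,0,0,0],[0.15,0,0,0,0,0],[0.15,0,0,0,0,0]]' | grep -E "pos|wrist"
python3 -m pendant '[[0.1,0,0,0,0,0],[0.15,0,0,0,0,0],[0.15,0,0,0,0,0]]'| grep -E "pos|wrist"
python3 -c "
from h import *
s=bot.state();print(s['wrist_force'],s['moment'])"
```

```text
tcp_pos: [0.5383, -0.0683, 0.1579]
wrist_force: [-0.6, -4.1, 1.4]
tcp_pos: [0.5383, -0.0671, 0.1578]
wrist_force: [-1.1, -5.9, 2.2]
[-1.08269726 -5.87420253  2.16443036] [-1.24062903  0.0781171   0.0309371 ]
```

```bash
for i in 1; do python3 -m pendant '[[0.1,0,0.02,0,0,0],[0.2,0,0.04,0,0,0],[0.2,0,0.04,0,0,0]]' | grep -E "pos|wrist"; done
python3 -m pendant '[[0.1,0,0.02,0,0,0],[0.2,0,0.04,0,0,0],[0.2,0,0.04,0,0,0]]'| grep -E "pos|wrist"
```

```text
tcp_pos: [0.5384, -0.0656, 0.1574]
wrist_force: [-0.6, -6.7, 2.1]
tcp_pos: [0.5385, -0.064, 0.1571]
wrist_force: [-1.1, -8.1, 3.1]
```

```bash
python3 -m pendant '[[0.1,0,0.02,0,0,0],[0.2,0,0.04,0,0,0],[0.2,0,0.04,0,0,0]]' | grep -E "pos|wrist"
```

```text
tcp_pos: [0.5386, -0.0622, 0.1567]
wrist_force: [0.6, -7.8, 1.2]
```

```bash
python3 -m pendant '[[0.1,0,0.02,0,0,0],[0.2,0,0.04,0,0,0],[0.2,0,0.04,0,0,0]]' | grep -E "pos|wrist"; python3 -m pendant '[[0.1,0,0.02,0,0,0],[0.1,0,0.02,0,0,0]]' | grep -E "pos|wrist"
```

```text
tcp_pos: [0.5387, -0.06, 0.1561]
wrist_force: [-0.3, -7.3, 1.6]
tcp_pos: [0.5387, -0.0587, 0.1557]
wrist_force: [0.1, -7.1, -0.7]
```

```bash
python3 -m pendant '[[0.1,0,0.02,0,0,0],[0.1,0,0.02,0,0,0]]' | grep -E "pos|wrist"; python3 -m pendant '[[0.1,0,0.02,0,0,0],[0.1,0,0.02,0,0,0]]' | grep -E "pos|wrist"
```

```text
tcp_pos: [0.5387, -0.0569, 0.1553]
wrist_force: [0.4, -5.6, -0.1]
tcp_pos: [0.5386, -0.0543, 0.1553]
wrist_force: [0.1, 0.1, 0.3]
```

The load peaked at 8 N and dropped to zero, so it snapped through. Feeling for the rigid stop gently.

```bash
python3 -m pendant '[[0.1,0,0.02,0,0,0],[0.1,0,0.02,0,0,0]]' | grep -E "pos|wrist"; python3 -m pendant '[[0.05,0,0.01,0,0,0],[0.05,0,0.01,0,0,0]]' | grep -E "pos|wrist"
```

```text
tcp_pos: [0.5389, -0.0537, 0.1554]
wrist_force: [-0.1, 0.3, 0.8]
tcp_pos: [0.539, -0.0537, 0.1553]
wrist_force: [0.2, 0.2, -0.4]
```

```bash
python3 -m pendant '[[0.1,0,0.02,0,0,0],[0.1,0,0.02,0,0,0]]' | grep -E "pos|wrist"; python3 -m pendant '[[0.06,0,0.01,0,0,0],[0.06,0,0.01,0,0,0]]' | grep -E "pos|wrist"
```

```text
tcp_pos: [0.539, -0.0528, 0.1551]
wrist_force: [0.4, -0.2, 0.4]
tcp_pos: [0.539, -0.0525, 0.155]
wrist_force: [-0.8, -1.4, 1.1]
```

```bash
python3 -m pendant '[[0.06,0,0.01,0,0,0],[0.06,0,0.01,0,0,0]]' | grep -E "pos|wrist"
```

```text
tcp_pos: [0.5391, -0.0522, 0.155]
wrist_force: [-0.6, -3.8, 1.0]
```

Stiff contact (about 8 N/mm), so the handle is on its stop. Backing away and up.

```bash
python3 -m pendant '[[-0.5,0,0,0,0,0],[-1.5,0,0,0,0,0],[-3,0,-1,0,0,0],[-5,0,-4,0,0,0],[-7,0,-9,0,0,0],[-11,-3,-10,0,0,0],[-15,-7,-10,0,0,0],[-19,-11,-10,0,0,0],[-21,-13,-10,0,0,0],[-21,-13,-10,0,0,0],[-21,-13,-10,0,0,0],[-21,-13,-10,0,0,0]]'
python3 - <<'E'
from h import *
d=snap("top");s=snap("side")
print(bot.state()["wrist_force"])
a=cv2.resize(s["image"][160:275,280:360],None,fx=5,fy=5,interpolation=2)
b=cv2.resize(d["image"][160:225,285:385],None,fx=4,fy=4,interpolation=2)
o=np.zeros((600,800,3),np.uint8);o[:575,:400]=a;o[:260,400:800]=b;
c=d["image"][130:300,190:450];o[300:300+170*1,400:660]=c
cv2.imwrite("pics/c8.png",o)
E
```

```text
time: 25.98
tcp_pos: [0.3992, -0.2541, 0.2555]
ee_rot: [-0.001, 0.725, 0.689, -0.001]
wrist_force: [0.3, 0.1, 0.3]
finger_gap: -0.0
finger_force: 0.0
[1.40488394 0.04558527 0.91974878]
```

View pics/c8.png

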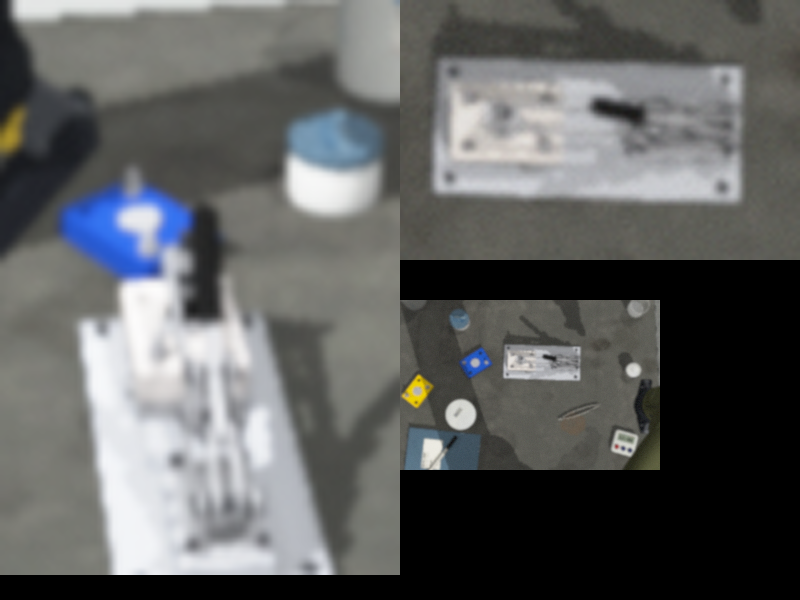

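The arm is down on the plate and the handle leans past upright toward the cell (top crop 618,110; side crop 205,260). The plate is in place, the bystanders are undisturbed and the robot is clear.

```bash
python3 -c "
from cell import bot
print(bot.close_job())"
```

```text
the job is handed in; nothing more can be done
None
```

The white top plate is fitted flush over both dowels and the toggle clamp is snapped over dead centre onto its stop; the highest contact force read at the end of any move was about 8 N, the clock stood at about 26 s, and the job is handed in with the robot clear.

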